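# Find the full cutter canister by feel and hold it out

## Robot

A 6-joint arm with a two-finger parallel gripper is mounted at the origin on a cart in front of the work surface, level with it; the furniture and walls round the work are solid. World frame = base frame: x ahead of the robot, y to its left, z up, the work surface at z = 0. Lengths are in m, angles in rad, forces in N, time in s.
With the tool pointing down it reaches from about 0.375 to 0.975 m from the base axis. Payload 3.8 kg.
Tool frame: the origin (TCP) lies where the fingers leave the gripper's body, on its centre line; the fingertips stand 73 mm ahead of it and the grasp point (between the pads) lies 54 mm ahead of it (nose_length is the distance from the TCP to the fingertips, in m); z points along the fingers, y is the line along which they close (so a half turn about z gives the same grasp; the last joint's range is limited). The gripper opens to 85 mm and grips with 20 to 120 N. Pads are 22 mm wide; open, the fingers measure 114 mm over their backs; the gripper's body (76 mm by 85 mm) begins 54 mm behind the grasp point. The pads swing forward as they close: fully open they stand 13 mm farther back than shut.
Start: joints at [1.073, 0.264, 1.604, -0, 1.274, -0.037], TCP at [0.3, 0.605, 0.304] pointing down, gripper open.
Joint ranges: [-2.63, 2.63], [-0.94, 2.18], [0.31, 2.57], [-1.31, 4.45], [0, 2.66], [-2.55, 2.55]. Speed limits (rad/s): [2.57, 2.57, 3.14, 3.14, 3.14, 3.14].

## Interface

Orientations are given as a rotation vector (axis times angle).
In Python, from workcell import read_state, read_camera, calibration, finish_job, look_for, cut_out, tip_of, nose_length gives the robot as it stands.
- The arm moves only by the tool step_arm, never from a script. Its argument "targets" is a list of rows, each a list of 3 entries, a list of its own where there are three numbers: the turn, a rotation vector about the tool's x, y, z in rad, then the shift along the tool's x, y, z in mm, then the finger opening in mm, from 0 to 85.4. In form: [[[ax, ay, az], [x, y, z], grip], ...]. A call has 1 to 5 rows; each row shifts and turns the commanded pose from where the row before left it, along the tool's axes as they then stand; what a row does not reach is not made up. A row lasts 1/12 s, in which the tool goes at most 41.7 mm and 7.16 degrees, less where a joint would pass 70% of its speed; a pose out of reach is approached as far as the arm can. A call with a gripper value outside its range is refused whole. The fingers move at their own pace and stop on an object; "grip_force" is the grip in N (left out, the last holds). Time passes only in rows, so rows that do not move let the fingers close. It gives the time, the measured TCP pose, the force, the opening and the grip force at its end, in the units of the state.
- read_state(): the state, without advancing time (a new reading comes with each control period).
- read_camera(name): name is "scene" or "top" or "wrist"; returns the picture (400x640x3 uint8, red, green, blue); there is no depth.
- calibration(name): a dict with "camera_matrix" (3x3 intrinsics, pixels), "R" (3x3) and "t" (3): a world point X has camera coordinates R X + t. Camera axes: x right, y down, z forward; pixel columns grow to the right and rows downward; lengths in m; the calibration is good to about 2 mm. A picture is of the moment at which its call begins: read the wrist's pose just before it. calibration takes no time and is no camera call; for the wrist camera it gives the pose at the moment of the call.
- finish_job(): hands the job in; it is judged then, once.
Trained networks look in the newest picture that a camera, given by its name, has taken for a name from the list of things; names that differ only in an ending like _2 or _b are one class to them, and where a whole thing is asked for, a point or a joint stands for the part that bears it (a point fixed in the world has none). Each returns a list of dicts, best first, with "score" (0 to 1); they miss things now and then, are a little off and sometimes report something else, mostly with a low value. They report only what shows in the picture. A call takes as long as a camera call. They do not tell look-alikes from the thing itself.
- look_for(camera, query): "extent" ([left, top, right, bottom] in pixels, round what is visible of it).
- cut_out(camera, query): "region" (400x640 bool, what is visible of it) and "extent" ([left, top, right, bottom] in pixels, round what is visible of it).
- tip_of(camera, query): "at" ([row, column] in pixels: a listed point, or the origin of a listed thing).
The state is a dict: "time": time; "q": joint angles; "joint_vel": joint speeds; "joint_torque": joint torques, N m; "tool_pos": TCP position; "tcp_rot": TCP orientation; "wrist_force": force on the tool from outside, world axes, zero at the start; "torque": the same for the moment, N m; "width": opening from 0.0 (shut) to 1.0 (fully open); "grip_force": force on a finger pad.
Only numpy, scipy, OpenCV 4.12 (cv2) and the standard library are available. Lean on these libraries where they do the work, as an engineer would, in place of code of your own. Each camera call takes 0.05 s, during which the arm holds its last target. There are 200 camera calls.

## Task

Two like canisters stand on the cork mat, one of them holding the steel cutter set and clearly heavier than the other. Lift the blue-lidded one clear of the mat to feel its weight and stand it back on the mat, let go, then lift the orange-lidded one the same way; keep them upright, do not drop them, and leave everything else on the table where it is. Finish holding the heavier one in the gripper, still and upright, a good hand's breadth (10 cm or more) above the middle of the black plate that lies beside the mat in the working area (not the one at the far edge behind the bowl), with the lighter one standing free on the cork mat.

Things in the scene. Friction and masses are not known exactly. Their poses are not given: they have to be found in the camera images.
- blue_canister: closed aluminium canister, flat blue lid, upright on the cork mat. Smooth rigid body 46 mm diameter, 54 mm high: grip it from above across the body, 28 to 36 mm above its base, any side. Fixed lid 44 mm diameter, 16 mm thick; 70 mm high in all. Origin: centre of its underside; z up. One canister (either) weighs 0.17 to 0.25 kg in all, the other 0.47 to 0.63 kg; they look alike but for the lid.
- orange_canister: closed aluminium canister, flat orange lid, upright on the cork mat. Smooth rigid body 46 mm diameter, 54 mm high: grip it from above across the body, 28 to 36 mm above its base, any side. Fixed lid 44 mm diameter, 16 mm thick; 70 mm high in all. Origin: centre of its underside; z up. One canister (either) weighs 0.17 to 0.25 kg in all, the other 0.47 to 0.63 kg; they look alike but for the lid.
- cork_mat: thin cork mat fixed to the table, 110 mm (its x) by 250 mm (its y), 6 mm thick. Origin: centre of its underside. The canisters start on it about 120 mm apart along its y axis, near its x = 0 line.
- black_plate: flat black serving plate with a clear rim, in the working area left or right of the cork mat (another like it lies at the far edge of the table, behind the bowl of paste: not that one), fixed to the table, 198 mm (its x) by 94 mm (its y), 11 mm high. Origin: centre of its underside.
- spray_bottle: bystander: water spray bottle with blue trigger head, 82x71x199 mm, loose, upright; origin at the centre of its underside. Not to be moved.
- jigger: bystander: hourglass-shaped steel measuring cup, 44 mm diameter, 108 mm high, loose, upright; origin at the centre of its underside. Not to be moved.
- press_mould: bystander: carved wooden press mould lying flat, 58x160x27 mm (long along its y), loose; origin at the centre of its underside. Not to be moved.
- dropper_bottle: bystander: brown dropper bottle, 33 mm diameter, 102 mm high, loose, upright; origin at the centre of its underside. Not to be moved.
Things that resemble listed ones, but are neither listed nor needed, are in the scene too. What is shaped like the orange_canister but green is not meant.

How it is judged:
By the outcome, as a careful person would: the job done as asked, in the order asked, and still so for the second after the job is handed in, while the arm keeps its last pose, push and grip.
It also fails if it takes over 58 s, if anything falls off the work surface, if the arm or the gripper's body presses on something with over 40 N, if the wrist force passes 120 N, or if a joint passes its speed limit or range.

## Working session

There is one attempt and no reset: what is moved stays moved. The work goes in short steps, Python scripts to look and compute and a tool call to move; the robot and the scene stay as the last step left them, time stands still between calls to the robot, and variables do not carry over. Pictures are saved under pics/ and viewed, at most 10 in all, crops included, and the job is handed in when it is done.

Besides the shell and the picture viewer there is one more tool, called after ">>>" in YAML: its name, and indented under it one key for each argument. step_arm: Moves the arm, as the interface text tells. Its arguments: {"type":"object","properties":{"targets":{"type":"array","items":{"type":"array"}},"grip_force":{"type":"number"}},"required":["targets"]}

```bash
mkdir -p pics
cat > h.py <<'E'
import numpy as np, cv2
from workcell import *
from scipy.spatial.transform import Rotation as Rn
def ray(cal,row,col,z):
    K=np.array(cal["camera_matrix"]);R=np.array(cal["R"]);t=np.array(cal["t"])
    d=R.T@np.linalg.inv(K)@np.array([col,row,1.]);c=-R.T@t
    return c+d*(z-c[2])/d[2]
def proj(cal,X):
    p=np.array(cal["camera_matrix"])@(np.array(cal["R"])@np.array(X)+np.array(cal["t"]));return p[:2]/p[2]
def save(n,im): cv2.imwrite("pics/"+n+".png",im[:,:,::-1])
E
python3 - <<'E'
from h import *
s=read_state();print({k:np.round(v,3) for k,v in s.items()},nose_length)
a=read_camera("top");b=read_camera("scene")
save("top",a);save("scene",b)
for c in("top","scene"):
  cal=calibration(c)
  for q in("blue_canister","orange_canister","cork_mat","black_plate","spray_bottle","jigger","press_mould","dropper_bottle"):
    z=.0
    for r in look_for(c,q)[:4]:
      e=r["extent"];print(c,q,round(r["score"],2),np.round(e), np.round(ray(cal,(e[1]+e[3])/2,(e[0]+e[2])/2,z),3))
E
```

```text
{'time': np.float64(0.0), 'q': array([ 1.073,  0.265,  1.605,  0.   ,  1.274, -0.037]), 'joint_vel': array([ 0.001, -0.002, -0.001,  0.   ,  0.002,  0.001]), 'joint_torque': array([-2.0000e-03, -5.1509e+01, -3.6732e+01, -0.0000e+00,  1.3000e-02,
       -0.0000e+00]), 'tool_pos': array([0.3  , 0.604, 0.303]), 'tcp_rot': array([-7.170e-01, -3.058e+00,  3.000e-03]), 'wrist_force': array([-0.071, -0.545,  0.682]), 'torque': array([-0.029, -0.01 ,  0.002]), 'grip_force': np.float64(0.0), 'width': np.float64(1.001)} 0.0726
top orange_canister 0.52 [298. 217. 306. 226.] [ 0.465 -0.     0.   ]
top orange_canister 0.45 [328. 206. 342. 218.] [ 0.503 -0.128  0.   ]
top orange_canister 0.25 [204. 186. 218. 196.] [0.58  0.358 0.   ]
top cork_mat 0.93 [316. 184. 386. 227.] [ 0.53  -0.191  0.   ]
top spray_bottle 0.89 [426. 169. 452. 193.] [ 0.634 -0.537  0.   ]
top jigger 0.6 [339. 154. 354. 171.] [ 0.701 -0.171  0.   ]
top jigger 0.45 [204. 184. 221. 196.] [0.582 0.352 0.   ]
top press_mould 0.67 [404. 218. 451. 246.] [ 0.433 -0.49   0.   ]
top dropper_bottle 0.36 [318. 184. 386. 225.] [ 0.536 -0.194  0.   ]
scene blue_canister 0.97 [351. 200. 371. 228.] [ 0.612 -0.217  0.   ]
scene orange_canister 0.88 [311. 193. 326. 219.] [ 0.57  -0.089  0.   ]
scene orange_canister 0.88 [274. 209. 292. 239.] [ 0.423 -0.069  0.   ]
scene orange_canister 0.58 [269. 191. 281. 214.] [0.502 0.031 0.   ]
scene cork_mat 0.95 [291. 204. 382. 238.] [ 0.534 -0.182  0.   ]
scene cork_mat 0.66 [219. 138. 231. 165.] [0.672 0.442 0.   ]
scene black_plate 0.74 [223. 173. 272. 209.] [0.502 0.152 0.   ]
scene spray_bottle 0.68 [444. 185. 474. 257.] [ 0.762 -0.465  0.   ]
scene spray_bottle 0.53 [311. 192. 325. 219.] [ 0.572 -0.085  0.   ]
scene jigger 0.7 [357. 168. 370. 198.] [ 0.789 -0.113  0.   ]
scene press_mould 0.83 [378. 257. 447. 292.] [ 0.449 -0.476  0.   ]
scene dropper_bottle 0.67 [221. 140. 232. 167.] [0.666 0.425 0.   ]
```

Run:
```python
import cv2
a=cv2.imread("pics/top.png");b=cv2.imread("pics/scene.png")
cv2.imwrite("pics/topc.png",cv2.resize(a[120:270,190:470],(784,420),interpolation=3))
cv2.imwrite("pics/scenec.png",cv2.resize(b[120:300,200:480],(784,504),interpolation=3))
```

```text
(no output)
```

View pics/topc.png

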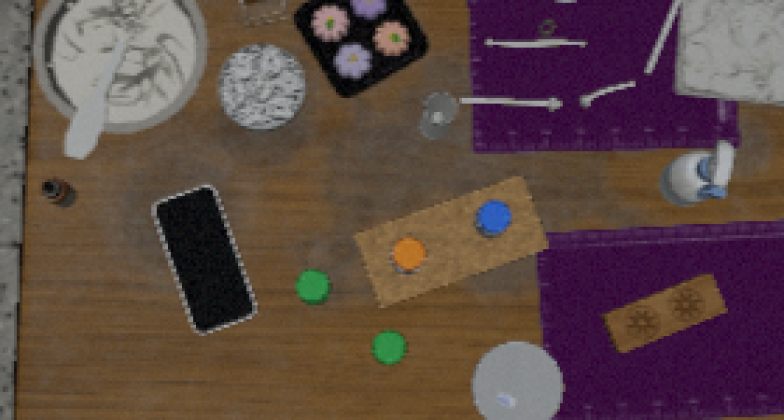

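View pics/scenec.png

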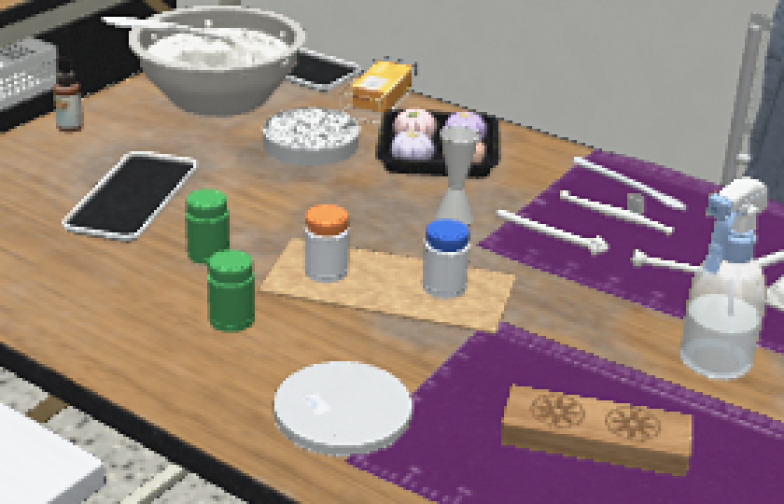

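The top crop shows the blue lid at about (494,217) and the orange lid at (408,253), both on the cork. The two green look-alikes are at (313,286) and (389,348). There is one black plate in the working area at (204,259). In the scene crop, the other plate is behind the bowl at (325,68), so it isn't the one meant; the plate left of the mat at scene crop (130,195) is.

Run:
```python
from h import *
a=cv2.imread("pics/top.png");cal=calibration("top")
hsv=cv2.cvtColor(a,cv2.COLOR_BGR2HSV)
def cen(lo,hi,win):
    m=cv2.inRange(hsv,lo,hi);w=np.zeros_like(m);r0,r1,c0,c1=win;w[r0:r1,c0:c1]=m[r0:r1,c0:c1]
    n,l,st,ce=cv2.connectedComponentsWithStats(w);i=1+np.argmax(st[1:,4]);return ce[i],st[i],l==i
W=(175,260,290,390)
for n,lo,hi,w in(("blue",(100,150,60),(125,255,255),(180,215,340,385)),("orange",(5,170,150),(18,255,255),(190,225,320,355)),):
    c,st,_=cen(lo,hi,w);print(n,c,st,ray(cal,c[1],c[0],.076).round(4))
for w in((215,230,290,310),(235,255,320,340)):
    c,st,_=cen((45,100,50),(80,255,255),w);print("green",c,st,ray(cal,c[1],c[0],.07).round(3))
c,st,m=cen((0,0,0),(180,255,45),(180,245,240,290))
r=cv2.minAreaRect(np.argwhere(m)[:,::-1].astype(np.float32));P=np.array([ray(cal,y,x,.004) for x,y in cv2.boxPoints(r)])
print("plate",c,ray(cal,c[1],c[0],.004).round(4),P.round(3).tolist(),np.linalg.norm(P[0]-P[1]),np.linalg.norm(P[2]-P[1]))
# scene check
b=cv2.imread("pics/scene.png");hsv=cv2.cvtColor(b,cv2.COLOR_BGR2HSV);cs=calibration("scene")
for n,lo,hi,w in(("blue",(100,150,60),(125,255,255),(195,215,345,375)),("orange",(3,150,150),(18,255,255),(190,210,305,330))):
    c,st,_=cen(lo,hi,w);print("scene",n,c,ray(cs,c[1],c[0],.070).round(4))
print(-np.array(cal["R"]).T@cal["t"],-np.array(cs["R"]).T@cs["t"])
print(Rn.from_rotvec(read_state()["tcp_rot"]).as_matrix().round(3))
```

```text
blue [366.14583333 196.95833333] [361 192  11  11  96] [ 0.5562 -0.2408  0.076 ]
orange [335.69072165 210.08247423] [331 205  11  11  97] [ 0.505  -0.1275  0.076 ]
green [301.4516129  221.83870968] [296 216  12  13 124] [ 0.459 -0.001  0.07 ]
green [328.5210084  243.54621849] [323 238  12  12 119] [ 0.381 -0.103  0.07 ]
plate [262.46039604 212.06138614] [0.4989 0.154  0.004 ] [[0.573, 0.226, 0.004], [0.602, 0.149, 0.004], [0.426, 0.083, 0.004], [0.398, 0.159, 0.004]] 0.0825499478651419 0.18750555634955007
scene blue [359.53435115 203.72519084] [ 0.5576 -0.2433  0.07  ]
scene orange [316.17525773 197.03092784] [ 0.5111 -0.1236  0.07  ]
[ 0.36622025 -0.06088728  1.6303323 ] [-0.45562765 -0.85916263  0.75353179]
[[-0.896  0.445  0.   ]
 [ 0.445  0.896  0.   ]
 [-0.     0.    -1.   ]]
```

>>> step_arm:
  targets:
    - [[0,0,0.115],[0,0,0],85]
    - [[0,0,0.115],[0,0,0],85]
    - [[0,0,0.115],[0,0,0],85]
    - [[0,0,0.115],[0,0,0],85]
    - [[0,0,0.115],[0,0,0],85]

```text
time: 1.32
tool_pos: [0.3001, 0.6046, 0.3039]
tcp_rot: [1.563, 2.725, 0.0]
wrist_force: [-0.5, 1.1, -0.7]
width: 0.992
grip_force: 0.0
```

>>> step_arm:
  targets:
    - [[0,0,0.115],[0,0,0],85]
    - [[0,0,0],[-20,-3,0],85]
    - [[0,0,0],[-40,-5,0],85]
    - [[0,0,0],[-40,-5,0],85]
    - [[0,0,0],[-40,-5,0],85]

```text
time: 1.73
tool_pos: [0.3408, 0.4683, 0.3037]
tcp_rot: [1.708, 2.637, -0.0]
wrist_force: [1.1, 0.1, 0.2]
width: 0.995
grip_force: 0.0
```

>>> step_arm:
  targets:
    - [[0,0,0],[-40,-5,0],85]
    - [[0,0,0],[-40,-5,0],85]
    - [[0,0,0],[-40,-5,0],85]
    - [[0,0,0],[-40,-5,0],85]
    - [[0,0,0],[-40,-5,0],85]

```text
time: 2.15
tool_pos: [0.3996, 0.2748, 0.3042]
tcp_rot: [1.709, 2.636, 0.001]
wrist_force: [1.1, 0.2, 0.2]
width: 0.992
grip_force: 0.0
```

>>> step_arm:
  targets:
    - [[0,0,0],[-40,-5,0],85]
    - [[0,0,0],[-40,-5,0],85]
    - [[0,0,0],[-40,-5,0],85]
    - [[0,0,0],[-40,-5,0],85]
    - [[0,0,0],[-40,-5,0],85]

```text
time: 2.57
tool_pos: [0.4584, 0.0819, 0.3044]
tcp_rot: [1.709, 2.635, 0.001]
wrist_force: [0.7, -0.5, 0.7]
width: 0.991
grip_force: 0.0
```

>>> step_arm:
  targets:
    - [[0,0,0],[-40,-5,0],85]
    - [[0,0,0],[-40,-5,0],85]
    - [[0,0,0],[-40,-5,0],85]
    - [[0,0,0],[-40,-5,0],85]
    - [[0,0,0],[-40,-5,0],85]

```text
time: 2.98
tool_pos: [0.5171, -0.1111, 0.3043]
tcp_rot: [1.71, 2.635, 0.001]
wrist_force: [1.2, 0.9, 0.5]
width: 0.99
grip_force: 0.0
```

>>> step_arm:
  targets:
    - [[0,0,0],[-30,-3,0],85]
    - [[0,0,0],[-20,0,0],85]
    - [[0,0,0],[0,0,0],85]

```text
time: 3.23
tool_pos: [0.5357, -0.1597, 0.304]
tcp_rot: [1.713, 2.631, -0.001]
wrist_force: [-0.4, -0.2, 0.3]
width: 0.993
grip_force: 0.0
```

```bash
cat >> h.py <<'E'
def lids(tag,zt=.076,names=("blue","orange")):
    """lid-top centres from the wrist camera, and tool-axis shift to each from the TCP"""
    s=read_state();cal=calibration("wrist");im=read_camera("wrist");save(tag,im)
    hsv=cv2.cvtColor(im,cv2.COLOR_RGB2HSV);R=Rn.from_rotvec(s["tcp_rot"]).as_matrix()
    print("tcp",s["tool_pos"].round(4),"F",s["wrist_force"].round(2))
    for n,lo,hi in(("blue",(100,150,60),(125,255,255)),("orange",(3,170,120),(18,255,255))):
        if n not in names: continue
        m=cv2.inRange(hsv,lo,hi);k,l,st,ce=cv2.connectedComponentsWithStats(m)
        if k<2: print(n,"none");continue
        i=1+np.argmax(st[1:,4]);P=ray(cal,ce[i][1],ce[i][0],zt)
        L,T,w,h=st[i,:4];d=np.linalg.norm(ray(cal,ce[i][1],L,zt)-ray(cal,ce[i][1],L+w,zt))
        print(n,ce[i].round(1),st[i],"lid dia",d.round(4),"P",P.round(4),"shift tool mm",(1e3*R.T@(P-s["tool_pos"])).round(1))
E
python3 -c "
from h import *
lids('w1')"
```

```text
tcp [ 0.5357 -0.1597  0.304 ] F [-0.41 -0.18  0.3 ]
blue [307.2 251.5] [ 289  233   37   38 1124] lid dia 0.0411 P [ 0.554  -0.2358  0.076 ] shift tool mm [-76.5 -14.2 228.2]
orange [100.   99.7] [   34     0   156   231 10914] lid dia 0.1467 P [ 0.313  -0.1675  0.076 ] shift tool mm [  83.4 -207.   227.8]
```

View pics/w1.png

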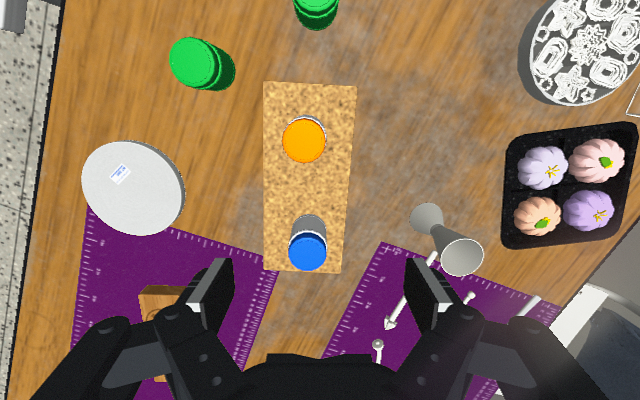

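The wrist view shows the blue lid at (307,251) and the orange lid at (304,141), both on the cork between the fingers. The greens are at (195,62) and (316,10), off the mat, and the jigger is at right. Next I close in on blue.

>>> step_arm:
  targets:
    - [[0,0,0],[-26,-4,0],85]
    - [[0,0,0],[-28,-5,30],85]
    - [[0,0,0],[-26,-5,30],85]
    - [[0,0,0],[0,0,30],85]
    - [[0,0,0],[0,0,0],85]

```text
time: 3.7
tool_pos: [0.5506, -0.2329, 0.207]
tcp_rot: [-1.704, -2.625, 0.002]
wrist_force: [-2.1, 1.1, -1.8]
width: 0.997
grip_force: 0.0
```

```bash
sed -i 's/(3,170,120),(18,255,255)/(10,225,225),(20,255,255)/' h.py; python3 -c "
from h import *
lids('w2')
c=calibration('wrist');s=read_state();R=Rn.from_rotvec(s['tcp_rot']).as_matrix()
print(R.T@(-np.array(c['R']).T@c['t']-s['tool_pos']), R.T@np.array(c['R'])[2])
im=cv2.imread('pics/w1.png');print(cv2.cvtColor(im,cv2.COLOR_BGR2HSV)[141,304])"
```

```text
tcp [ 0.5506 -0.2329  0.207 ] F [-2.06  1.07 -1.77]
blue [323.9 229.1] [ 296  201   57   57 2602] lid dia 0.0414 P [ 0.554  -0.2368  0.076 ] shift tool mm [ -6.3   2.4 130.9]
orange [320.9  44. ] [288   3  70  78 498] lid dia 0.0422 P [ 0.5026 -0.1274  0.076 ] shift tool mm [1.146e+02 1.000e-01 1.321e+02]
[ 0.0820075  -0.00123453 -0.0682125 ] [-3.15762445e-01 -3.38861923e-04  9.48838218e-01]
[ 21 255 253]
```

View pics/w2.png

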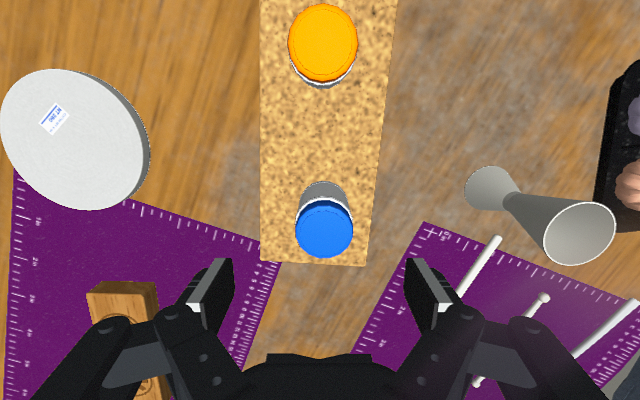

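>>> step_arm:
  targets:
    - [[0,0,0],[-6,2,0],85]
    - [[0,0,0],[0,0,20],85]
    - [[0,0,0],[0,0,0],85]
    - [[0,0,0],[0,0,0],85]

```text
time: 4.08
tool_pos: [0.5593, -0.2386, 0.1955]
tcp_rot: [1.707, 2.636, 0.0]
wrist_force: [0.6, 0.6, 0.6]
width: 0.997
grip_force: 0.0
```

```bash
python3 -c "
from h import *
lids('w3')"
```

```text
tcp [ 0.5593 -0.2386  0.1955] F [0.62 0.61 0.57]
blue [314.5 222.2] [ 284  192   62   61 2953] lid dia 0.0422 P [ 0.554  -0.2368  0.076 ] shift tool mm [  3.9  -4.1 119.5]
orange [308.9  35.7] [274   0  76  61 375] lid dia 0.0426 P [ 0.5055 -0.1348  0.076 ] shift tool mm [116.8  -6.7 119.4]
```

>>> step_arm:
  targets:
    - [[0,0,0],[3,-4,0],85]
    - [[0,0,0],[0,0,30],85]
    - [[0,0,0],[0,0,30],85]
    - [[0,0,0],[0,0,26],85]
    - [[0,0,0],[0,0,14],85]

```text
time: 4.55
tool_pos: [0.5525, -0.2374, 0.0922]
tcp_rot: [-1.708, -2.634, 0.001]
wrist_force: [-0.4, 0.7, -0.7]
width: 0.994
grip_force: 0.0
```

>>> step_arm:
  targets:
    - [[0,0,0],[0,0,6],85]
    - [[0,0,0],[0,0,0],85]
    - [[0,0,0],[0,0,0],85]

```text
time: 4.8
tool_pos: [0.5546, -0.2385, 0.0892]
tcp_rot: [1.709, 2.634, 0.0]
wrist_force: [-0.2, -1.2, 0.5]
width: 0.995
grip_force: 0.0
```

```bash
python3 -c "
from h import *
lids('w4',names=('blue',))"
```

```text
tcp [ 0.5546 -0.2385  0.0892] F [-0.16 -1.22  0.49]
blue [322.8 321.3] [ 264  278  118   86 7696] lid dia 0.0392 P [ 0.5495 -0.227   0.076 ] shift tool mm [12.5  0.1 13.2]
```

View pics/w4.png

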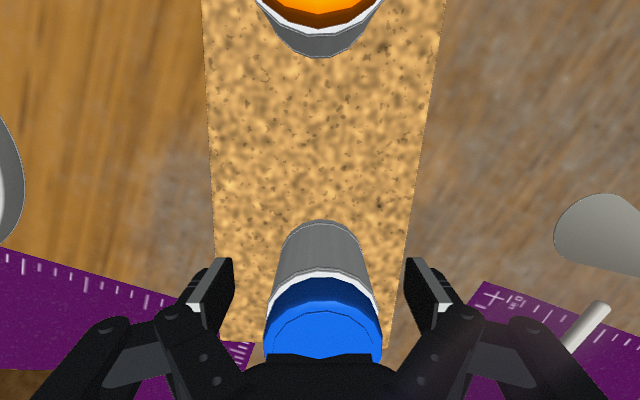

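The blue canister stands midway between the pads, clear on both sides (lid at 264–382, pads at 225 and 410). Closing.

>>> step_arm:
  targets:
    - [[0,0,0],[0,0,0],30]
    - [[0,0,0],[0,0,0],30]
    - [[0,0,0],[0,0,0],30]
    - [[0,0,0],[0,0,0],30]
    - [[0,0,0],[0,0,0],30]
  grip_force: 60

```text
time: 5.27
tool_pos: [0.5548, -0.2385, 0.0894]
tcp_rot: [1.709, 2.634, 0.001]
wrist_force: [-0.2, 0.8, 5.8]
width: 0.526
grip_force: 56.0
```

>>> step_arm:
  targets:
    - [[0,0,0],[0,0,0],30]
    - [[0,0,0],[0,0,0],30]
    - [[0,0,0],[0,0,0],30]
    - [[0,0,0],[0,0,0],30]

```text
time: 5.6
tool_pos: [0.5548, -0.2385, 0.0894]
tcp_rot: [1.708, 2.634, 0.001]
wrist_force: [-0.4, 1.5, 6.1]
width: 0.526
grip_force: 56.0
```

>>> step_arm:
  targets:
    - [[0,0,0],[0,0,-6],30]
    - [[0,0,0],[0,0,-12],30]
    - [[0,0,0],[0,0,-16],30]
    - [[0,0,0],[0,0,-16],30]
    - [[0,0,0],[0,0,-10],30]

```text
time: 6.02
tool_pos: [0.5543, -0.2384, 0.15]
tcp_rot: [1.709, 2.634, 0.0]
wrist_force: [0.0, -0.0, -1.5]
width: 0.531
grip_force: 58.1
```

>>> step_arm:
  targets:
    - [[0,0,0],[0,0,0],30]
    - [[0,0,0],[0,0,0],30]
    - [[0,0,0],[0,0,0],30]
    - [[0,0,0],[0,0,0],30]
    - [[0,0,0],[0,0,0],30]

```text
time: 6.43
tool_pos: [0.553, -0.2378, 0.1466]
tcp_rot: [-1.708, -2.634, 0.001]
wrist_force: [-0.1, 0.1, -2.7]
width: 0.528
grip_force: 58.1
```

>>> step_arm:
  targets:
    - [[0,0,0],[0,0,0],30]
    - [[0,0,0],[0,0,0],30]
    - [[0,0,0],[0,0,0],30]

```text
time: 6.68
tool_pos: [0.5537, -0.2381, 0.1475]
tcp_rot: [-1.709, -2.635, 0.0]
wrist_force: [-0.7, 0.1, -2.0]
width: 0.528
grip_force: 58.1
```

```bash
python3 -c "
from h import *
lids('w5',names=('blue',));save('s5',read_camera('scene'))
s=read_state();print(s['wrist_force'],s['torque'],s['joint_torque'])
im=cv2.imread('pics/s5.png');w=cv2.imread('pics/w5.png')
a=cv2.resize(im[150:270,270:430],(533,400),interpolation=3)
cv2.imwrite('pics/c5.png',np.hstack([a,w[150:,180:440]])if 0 else np.hstack([cv2.resize(a,(400,300)),cv2.resize(w,(400,300))]))"
```

```text
tcp [ 0.5537 -0.2381  0.1475] F [-0.7   0.07 -2.04]
blue [318.8 319.8] [ 262  277  115   82 7519] lid dia 0.0655 P [ 0.5672 -0.2716  0.076 ] shift tool mm [-36.1  -1.2  71.4]
[ 0.25737887  0.06310303 -0.72883314] [ 0.03244503  0.04784526 -0.0281938 ] [-1.53448069e-03 -4.78968430e+01 -3.25294876e+01 -3.27540285e-03
  1.83012187e-03 -1.56388165e-05]
```

View pics/c5.png

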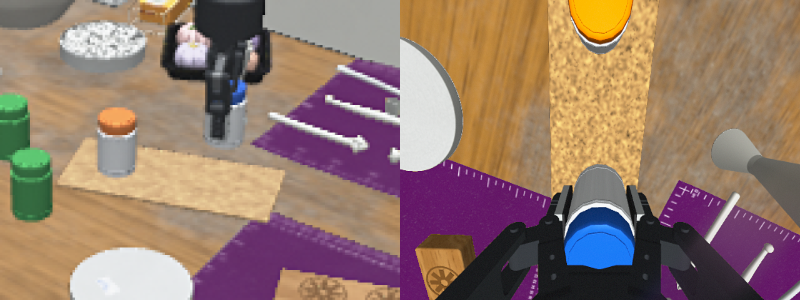

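In the scene crop the blue canister is held upright, clear of the mat, and the wrist view shows it square between the pads. The force is about 2 N, so blue is probably the light one. Setting it back gently.

>>> step_arm:
  targets:
    - [[0,0,0],[0,0,14],30]
    - [[0,0,0],[0,0,16],30]
    - [[0,0,0],[0,0,14],30]
    - [[0,0,0],[0,0,8],30]
    - [[0,0,0],[0,0,4],30]

```text
time: 7.2
tool_pos: [0.553, -0.2378, 0.0903]
tcp_rot: [-1.708, -2.633, 0.0]
wrist_force: [-0.7, -1.0, -2.6]
width: 0.528
grip_force: 58.1
```

>>> step_arm:
  targets:
    - [[0,0,0],[0,0,1],30]
    - [[0,0,0],[0,0,1],30]
    - [[0,0,0],[0,0,0],30]
    - [[0,0,0],[0,0,0],30]

```text
time: 7.53
tool_pos: [0.5545, -0.2385, 0.0908]
tcp_rot: [1.709, 2.634, 0.0]
wrist_force: [-0.6, 0.2, -1.8]
width: 0.527
grip_force: 58.1
```

Not touching yet (about 1.5–2 mm left). Going down in 1 mm steps.

>>> step_arm:
  targets:
    - [[0,0,0],[0,0,1],30]
    - [[0,0,0],[0,0,0],30]
    - [[0,0,0],[0,0,0],30]

```text
time: 7.78
tool_pos: [0.5543, -0.2384, 0.0895]
tcp_rot: [1.709, 2.635, 0.0]
wrist_force: [0.3, -0.2, -0.9]
width: 0.526
grip_force: 58.2
```

>>> step_arm:
  targets:
    - [[0,0,0],[0,0,0.7],30]
    - [[0,0,0],[0,0,0],30]
    - [[0,0,0],[0,0,0],30]

```text
time: 8.03
tool_pos: [0.5544, -0.2385, 0.0895]
tcp_rot: [1.709, 2.635, 0.0]
wrist_force: [-1.5, 0.5, 6.3]
width: 0.529
grip_force: 58.6
```

>>> step_arm:
  targets:
    - [[0,0,0],[0,0,0],60]
    - [[0,0,0],[0,0,0],85]
    - [[0,0,0],[0,0,0],85]
    - [[0,0,0],[0,0,0],85]
    - [[0,0,0],[0,0,0],85]

```text
time: 8.45
tool_pos: [0.5538, -0.2382, 0.088]
tcp_rot: [-1.709, -2.636, 0.0]
wrist_force: [0.2, 0.3, -0.1]
width: 0.997
grip_force: 0.0
```

>>> step_arm:
  targets:
    - [[0,0,0],[0,0,0],85]
    - [[0,0,0],[0,0,-15],85]
    - [[0,0,0],[0,0,-30],85]
    - [[0,0,0],[0,0,-35],85]
    - [[0,0,0],[0,0,-25],85]

```text
time: 8.87
tool_pos: [0.5543, -0.2384, 0.1953]
tcp_rot: [1.709, 2.635, 0.0]
wrist_force: [1.6, -0.6, 0.7]
width: 0.998
grip_force: 0.0
```

>>> step_arm:
  targets:
    - [[0,0,0],[25,0,0],85]
    - [[0,0,0],[35,0,0],85]
    - [[0,0,0],[30,0,0],85]
    - [[0,0,0],[0,0,0],85]
    - [[0,0,0],[0,0,0],85]

```text
time: 9.28
tool_pos: [0.5165, -0.1548, 0.1931]
tcp_rot: [-1.707, -2.637, 0.0]
wrist_force: [0.1, -0.2, 2.0]
width: 0.996
grip_force: 0.0
```

```bash
python3 -c "
from h import *
lids('w6');save('t6',read_camera('top'))
cal=calibration('top');hsv=cv2.cvtColor(cv2.imread('pics/w6.png'),cv2.COLOR_BGR2HSV)
s=cv2.imread('pics/w6.png');sc=read_camera('scene');save('s6',sc)
a=cv2.resize(sc[150:270,270:430,::-1],(400,300),interpolation=3)
cv2.imwrite('pics/c6.png',np.hstack([a,cv2.resize(s,(400,300))]))"
```

```text
tcp [ 0.5165 -0.1548  0.1931] F [ 0.09 -0.18  1.95]
blue [319.4 331.3] [ 293  304   54   55 2383] lid dia 0.0414 P [ 0.5507 -0.2332  0.076 ] shift tool mm [-85.5  -0.8 117.1]
orange [319.9 181.5] [ 288  150   65   63 3137] lid dia 0.0417 P [ 0.5024 -0.1249  0.076 ] shift tool mm [ 33.1  -0.5 117.1]
```

View pics/c6.png

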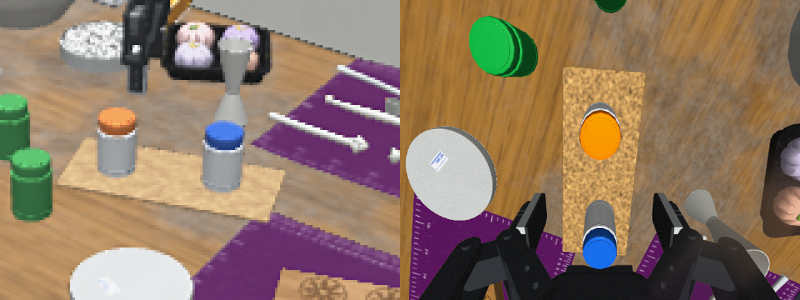

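The scene crop shows blue back upright on the mat and released. In the wrist view orange is straight ahead, with blue behind. Moving over orange and checking once before descending.

>>> step_arm:
  targets:
    - [[0,0,0],[20,0,0],85]
    - [[0,0,0],[12,-0.5,0],85]
    - [[0,0,0],[0,0,0],85]
    - [[0,0,0],[0,0,0],85]

```text
time: 9.77
tool_pos: [0.5038, -0.1272, 0.1931]
tcp_rot: [1.709, 2.636, -0.0]
wrist_force: [0.2, -0.6, 0.2]
width: 0.991
grip_force: 0.0
```

```bash
python3 -c "
from h import *
lids('w7',names=('orange',))"
```

```text
tcp [ 0.5038 -0.1272  0.1931] F [ 0.19 -0.55  0.23]
orange [320.2 224.8] [ 290  197   62   57 2695] lid dia 0.0417 P [ 0.5022 -0.1246  0.076 ] shift tool mm [  3.   -0.3 117.1]
```

>>> step_arm:
  targets:
    - [[0,0,0],[2,0,15],85]
    - [[0,0,0],[0,0,30],85]
    - [[0,0,0],[0,0,30],85]
    - [[0,0,0],[0,0,20],85]
    - [[0,0,0],[0,0,9],85]

```text
time: 10.23
tool_pos: [0.5011, -0.1253, 0.0861]
tcp_rot: [-1.708, -2.632, 0.002]
wrist_force: [-0.4, 0.3, 0.5]
width: 0.996
grip_force: 0.0
```

>>> step_arm:
  targets:
    - [[0,0,0],[0,0,0],85]
    - [[0,0,0],[0,0,0],85]
    - [[0,0,0],[0,0,0],30]
    - [[0,0,0],[0,0,0],30]
    - [[0,0,0],[0,0,0],30]
  grip_force: 70

```text
time: 10.65
tool_pos: [0.5041, -0.1256, 0.0908]
tcp_rot: [1.708, 2.633, 0.001]
wrist_force: [0.1, 1.1, 0.4]
width: 0.599
grip_force: 0.0
```

>>> step_arm:
  targets:
    - [[0,0,0],[0,0,0],30]
    - [[0,0,0],[0,0,0],30]
    - [[0,0,0],[0,0,0],30]
    - [[0,0,0],[0,0,0],30]
    - [[0,0,0],[0,0,0],30]

```text
time: 11.07
tool_pos: [0.5043, -0.1256, 0.0911]
tcp_rot: [1.708, 2.633, 0.002]
wrist_force: [-0.8, -0.3, 6.1]
width: 0.525
grip_force: 71.3
```

>>> step_arm:
  targets:
    - [[0,0,0],[0,0,-6],30]
    - [[0,0,0],[0,0,-12],30]
    - [[0,0,0],[0,0,-16],30]
    - [[0,0,0],[0,0,-16],30]
    - [[0,0,0],[0,0,-10],30]

```text
time: 11.48
tool_pos: [0.5029, -0.1252, 0.1508]
tcp_rot: [1.709, 2.635, 0.0]
wrist_force: [0.9, -0.0, -5.8]
width: 0.52
grip_force: 72.3
```

>>> step_arm:
  targets:
    - [[0,0,0],[0,0,0],30]
    - [[0,0,0],[0,0,0],30]
    - [[0,0,0],[0,0,0],30]
    - [[0,0,0],[0,0,0],30]
    - [[0,0,0],[0,0,0],30]

```text
time: 11.9
tool_pos: [0.502, -0.1249, 0.148]
tcp_rot: [-1.708, -2.634, 0.001]
wrist_force: [-0.0, 0.9, -5.5]
width: 0.525
grip_force: 72.3
```

>>> step_arm:
  targets:
    - [[0,0,0],[0,0,0],30]
    - [[0,0,0],[0,0,0],30]
    - [[0,0,0],[0,0,0],30]

```text
time: 12.15
tool_pos: [0.5027, -0.1251, 0.1488]
tcp_rot: [-1.709, -2.635, 0.0]
wrist_force: [0.5, -0.4, -5.5]
width: 0.524
grip_force: 72.3
```

```bash
python3 -c "
from h import *
f=[]
for i in range(10): read_camera('wrist');f.append(read_state()['wrist_force'])
f=np.array(f);print(f.mean(0),f.std(0))"
```

```text
[ 0.03758723  0.262832   -5.28171686] [0.3410831  0.45848061 0.57234157]
```

Orange weighs 5.3 N (0.54 kg) against about 2 N for blue, so orange is the heavier one and I keep hold of it. Next I raise it and carry it over the near plate, left of the mat.

>>> step_arm:
  targets:
    - [[0,0,0],[0,0,-20],30]
    - [[0,0,0],[0,0,-30],30]
    - [[0,0,0],[0,0,-30],30]
    - [[0,0,0],[0,0,-20],30]
    - [[0,0,0],[10,4,0],30]

```text
time: 13.07
tool_pos: [0.5058, -0.1163, 0.2552]
tcp_rot: [1.705, 2.625, 0.004]
wrist_force: [1.4, -0.7, -2.7]
width: 0.524
grip_force: 73.4
```

>>> step_arm:
  targets:
    - [[0,0,0],[20,9,0],30]
    - [[0,0,0],[28,12,0],30]
    - [[0,0,0],[30,13,0],30]
    - [[0,0,0],[30,13,0],30]
    - [[0,0,0],[30,13,0],30]

```text
time: 13.48
tool_pos: [0.4995, 0.0379, 0.2474]
tcp_rot: [-1.709, -2.633, 0.001]
wrist_force: [0.9, 0.7, -4.8]
width: 0.523
grip_force: 73.4
```

>>> step_arm:
  targets:
    - [[0,0,0],[30,13,0],30]
    - [[0,0,0],[30,13,0],30]
    - [[0,0,0],[26,11,0],30]
    - [[0,0,0],[15,7,0],30]
    - [[0,0,0],[7,3,0],30]

```text
time: 13.9
tool_pos: [0.4984, 0.1566, 0.2475]
tcp_rot: [-1.705, -2.636, 0.001]
wrist_force: [-0.8, -0.4, -5.3]
width: 0.525
grip_force: 73.4
```

>>> step_arm:
  targets:
    - [[0,0,0],[0,0,0],30]
    - [[0,0,0],[0,0,0],30]
    - [[0,0,0],[0,0,0],30]
    - [[0,0,0],[0,0,0],30]
    - [[0,0,0],[0,0,0],30]

```text
time: 14.32
tool_pos: [0.4999, 0.1528, 0.2491]
tcp_rot: [1.712, 2.634, -0.0]
wrist_force: [-0.3, -0.0, -4.9]
width: 0.522
grip_force: 73.4
```

```bash
python3 -c "
from h import *
s=read_state();print(s['tool_pos'],s['wrist_force'],s['width'],s['grip_force'])
w=read_camera('wrist');cw=calibration('wrist');sc=read_camera('scene');t=read_camera('top');cs=calibration('scene')
print('tcp xy on table in scene',proj(cs,[*s['tool_pos'][:2],.004]),'plate c',proj(cs,[.499,.154,.004]))
for r in cut_out('scene','black_plate')[:2]:
  c=np.argwhere(r['region']).mean(0);print(r['score'],r['extent'],ray(cs,c[0],c[1],.008))
save('w8',w);save('s8',sc)
a=cv2.resize(sc[100:250,200:400,::-1],(400,300),interpolation=3)
cv2.imwrite('pics/c8.png',np.hstack([a,cv2.resize(w[:,:,::-1],(400,300))]))"
```

```text
[0.49985541 0.15276681 0.24908247] [-0.26788689 -0.03863485 -4.9271528 ] 0.5219155531965047 73.43407228589058
tcp xy on table in scene [246.76974849 189.93250337] plate c [246.31319424 189.91678558]
0.58 [224.8, 173.8, 271.1, 204.5] [0.49459569 0.15111433 0.008     ]
```

View pics/c8.png

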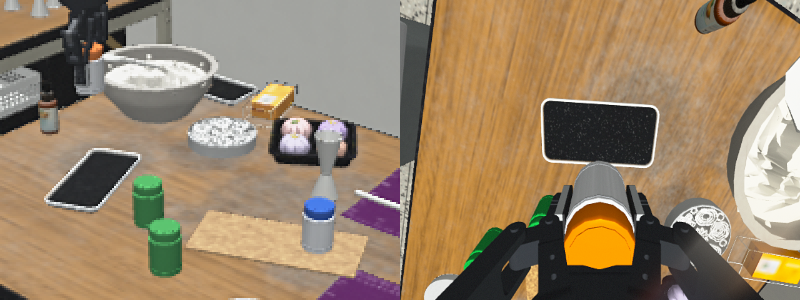

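```bash
python3 -c "
from h import *
c=calibration('wrist');g=cv2.cvtColor(cv2.imread('pics/w8.png'),cv2.COLOR_BGR2GRAY)
P=np.array([ray(c,y*4/3,(x-400)*1.6,.008) for x,y in((541,98),(659,106),(655,166),(543,161))]);print(P.round(3),P.mean(0),np.linalg.norm(P[0]-P[1]),np.linalg.norm(P[1]-P[2]))
print(proj(calibration('scene'),[.5,.153,.2]))"
```

```text
[[0.391 0.163 0.008]
 [0.571 0.232 0.008]
 [0.609 0.152 0.008]
 [0.423 0.078 0.008]] [0.49831032 0.15608041 0.008     ] 0.1929705901376337 0.08860836113497098
[243.00499932 133.71570574]
```

The crops show blue standing alone on the mat and orange held upright. The wrist view puts the plate's middle at (0.498, 0.156), within 4 mm of the held canister, whose base is about 15 cm above the plate. Handing in.

```bash
python3 -c "
from h import *
print(read_state()['joint_vel'].round(3));print(finish_job())"
```

```text
[ 0.005  0.001 -0.001  0.002  0.    -0.001]
the job is handed in; nothing more can be done
None
```

The job is handed in: orange is the heavier canister (about 0.54 kg against about 0.2 kg for blue), held still and upright about 15 cm above the middle of the plate left of the mat, with blue standing free on the cork mat.

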